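# Draw the bolt and open both leaves of the oil store cupboard

## Task

Open both doors of the green cupboard wide, near enough square to its front. Swing out the right-hand leaf first; then free the left-hand leaf by gently lifting its red T-handle until you feel it meet its stop, without yanking it hard against the stop, easing it back down 6 or 7 mm (right at the stop a notch keeps it from turning), turning it a quarter turn and letting it down so that the bolt stays parked up by itself; only then let go of it and pull the left leaf open. Leave the bottles, jar, bowls, mug and brush where they are.

Things in the scene. Friction and masses are not known exactly. Their poses are not given: they have to be found in the camera images.
- cupboard: Low green cupboard, 220 deep x 380 wide x 210 mm tall, fixed. Origin: centre of its underside; x to its back, y to its left seen from the robot, z up. Two leaves hang in front, hinged at its outer front corners, 22 mm thick, 187 mm wide, tops 210 mm above the table; they swing out towards the robot and stay where left (stiff hinges, 0.1 N m).
- active (a joint): Opening angle of the right-hand (-y) leaf in rad: 0 shut, grows as it swings out, stop at 1.9. It carries a wooden cover strip that overlaps the front of the left leaf by 13 mm when shut, so it must be opened first; it has no catch.
- active_handle (a point): Middle of the right leaf's brass bar pull: level round bar, 12 mm thick, 80 mm long, 188 mm above the table (22 mm below the leaf's top), centre line 45 mm in front of the leaf's face (39 mm clear gap behind it, open from above). Turns with the leaf: y axis along the bar, -x axis straight out of the face.
- active_hinge (a point): Point on the right leaf's vertical hinge axis, at handle height. The handle's middle is 120 mm from it (100 mm along the leaf, 67 mm out).
- passive (a joint): Opening angle of the left-hand (+y) leaf in rad: 0 shut, grows as it swings out, stop at 1.9. While its bolt is down it can move only about 0.015 rad.
- passive_handle (a point): Middle of the left leaf's brass bar pull, of the same make, height and axes as the right one.
- passive_hinge (a point): Point on the left leaf's vertical hinge axis, at handle height. The handle's middle is 97 mm from it (70 mm along the leaf, 67 mm out).
- bolt_grip (a point): Centre of the red T-handle of the bolt that runs down inside the left leaf, 32 mm from that leaf's free edge: a level square bar 70 mm long, 14 x 14 mm, its centre 66 mm above the leaf's top (276 mm above the table) when the bolt is down. Its y axis runs along the bar, z up. It turns with the T-handle.
- tee (a joint): Angle of the T-handle in rad: 0 with the bar along the leaf; it can turn either way to 1.75, but only in a band 5 mm high: clear of the keeper and below the notch at the stop (see rod).
- rod: Steel bolt rod in the left leaf, with the T-handle and a flat dark fin (40 x 8 mm) under it. Down, its tip is 15 mm deep behind the strike. Lifts with 5 N, drops unless parked. Fin height differs: it clears the keeper after 19 to 39 mm of lift; a hard stop comes 9 mm later, and in the last 4 mm before it a notch prevents turning. Origin: rod's axis, at table height when down; rises with it.
- keeper: Brass keeper fixed on the left leaf's top under the T-handle: two upright cheeks 46 mm long, 36 high, 6 thick, with a 16 mm slot between them along the leaf, where the fin lies while the bolt is down. Lifted clear and turned crosswise, the fin rests on the cheeks and the bolt stays up. Origin: on the rod's axis at the leaf's top; z up.
- oil_a: amber oil bottle, 56 mm wide, 130 mm tall, standing inside the cupboard. Bystander. Origin: centre of its underside.
- oil_b: second amber oil bottle, 56 mm wide, 130 mm tall, inside the cupboard. Bystander. Origin: centre of its underside.
- jar: glass jar with brass lid, 72 mm wide, 85 mm tall, standing on the cupboard's roof towards the back. Bystander. Origin: centre of its underside.
- dish: teal bowl, 150 mm wide, 50 mm tall, on the table. Bystander. Origin: centre of its underside.
- basket: mauve bowl-shaped basket, 156 mm wide, 50 mm tall, on the table. Bystander. Origin: centre of its underside.
- mug: blue mug, 80 mm wide, 90 mm tall, on the table. Bystander. Origin: centre of its underside.
- brush: hand brush lying on the table. Bystander. Origin: middle of its length, underside.

How it is judged (in metres and radians):
On the way, in this order (a step that is already met when the one before it is completed fails the run):
1. the right leaf is open (over 1.2 rad) while the left leaf is still shut (under 0.1 rad) and its bolt down (lifted under 10 mm) (value of joint active above 1.2 rad and value of joint passive below 0.1 rad and z of bolt_grip in the frame of keeper below 0.076 m), for 0.1 s.
2. the bolt is parked up (lifted over 17 mm, T-handle turned over 1.15 rad) and let go of, with the left leaf still shut (under 0.1 rad) (z of bolt_grip in the frame of keeper above 0.083 m and (value of joint tee above 1.15 rad or value of joint tee below -1.15 rad) and contact force between the fingers and rod below 0.3 N and value of joint passive below 0.1 rad), for 0.2 s.
3. the left leaf is open (over 1.2 rad) (value of joint passive above 1.2 rad), for 0.1 s.
At the end, for the whole second after the job is handed in: Both leaves stand open over 1.2 rad and at rest (under 0.05 rad/s); the bolt is parked by itself, lifted over 17 mm with its T-handle turned over 1.15 rad from along the leaf, and nothing holds it (value of joint each of active, passive above 1.2 rad and z of bolt_grip in the frame of keeper above 0.083 m and (value of joint tee above 1.15 rad or value of joint tee below -1.15 rad) and contact force between the fingers and rod below 0.3 N and velocity of joint active between -0.05 and 0.05 rad/s and velocity of joint passive between -0.05 and 0.05 rad/s); the robot touches nothing.
It fails at once if the bolt is yanked or rammed against its keeper or stop (over 45 N) (contact force between rod and keeper above 45 N).
It fails at once if a bystander is moved by more than 30 mm (distance of any of oil_a, oil_b, jar, dish, basket, mug, brush from where it was at the start of the episode above 0.03 m).
It also fails if it takes over 56 s, if anything falls off the work surface, if the arm or the gripper's body presses on something with over 40 N, if the wrist force passes 120 N, or if a joint passes its speed limit or range.

## Robot

A 6-joint arm with a two-finger parallel gripper is mounted at the origin on the work surface. World frame = base frame: x ahead of the robot, y to its left, z up, the work surface at z = 0. Lengths are in mm, angles in rad, forces in N, time in s.
With the tool pointing down it reaches from about 400 to 925 mm from the base axis. Payload 12.5 kg.
Tool frame: the origin (TCP) lies on the centre line of the jaws, within the pads' length; the fingertips stand 8 mm ahead of it and the grasp point (between the pads) lies 11 mm behind it; z points along the fingers, x is the direction in which the jaws open and shut, and the axes are right-handed (so a half turn about z gives the same grasp; the last joint's range is limited). The gripper opens to 95 mm and grips with 3 to 60 N. Pads are 20 mm wide; open, the fingers measure 119 mm over their backs; the gripper's body (75 mm by 180 mm) begins 59 mm behind the grasp point.
Start: joints at [-1.361, 0.491, 1.559, -0, 1.092, -0.106], TCP at [194.134, -594.103, 222.661] pointing down, gripper open.
Joint ranges: [-3.1, 3.1], [-0.84, 2.19], [0.05, 2.79], [-1.13, 4.28], [0.06, 2.93], [-2.69, 2.69]. Speed limits (rad/s): [2.22, 2.22, 2.79, 3.14, 3.14, 3.14].

## Interface

Orientations are given as [roll, pitch, yaw] about the fixed x, y, z axes, in that order (R = Rz(yaw) Ry(pitch) Rx(roll)).
In Python, from cell import env gives the robot as it stands. The module is installed in compiled form; this text tells all that it offers.
- The arm moves only by the tool send_rows, never from a script. Its argument "moves" is a list that holds one entry, the list of rows, each a list of 6 numbers: the shift along the tool's x, y, z as a fraction of full scale, then the turn, a rotation vector about the tool's x, y, z as a fraction of full scale. A call has 1 to 12 rows; each row is the pose to reach, as a shift and turn from the pose commanded when the call began, along the tool's axes at that moment; what a row does not reach only later rows make up. Full scale, the value 1, is 0.3 m for a shift and 90 degrees for a turn. A row lasts 1/12 s, in which the tool goes at most 41.7 mm and 7.16 degrees, less where a joint would pass 70% of its speed; a pose out of reach is approached as far as the arm can. A call with a number of a shift or a turn outside -1 to 1 is refused whole. A call with a gripper value outside its range is refused whole. "grip" is the gripper's target within -1 to 1 (shut at 1, half-way at 0, fully open at -1), set as the call begins (left out, the last holds). The fingers move at their own pace and stop on an object; the grip force is fixed at half the most. Time passes only in rows, so rows that repeat a pose let the fingers close. It gives the time, the measured TCP pose, the force and the opening at its end, in the units of the state.
- env.state(): the state, without advancing time (a new reading comes with each control period).
- env.read_camera(name): name is "side" or "top"; returns a dict with "image" (384x512x3 uint8, red, green, blue), "mtx" (3x3 intrinsics, pixels), "distortion" ([k1, k2, p1, p2, k3] as OpenCV has them; the pictures are not rectified), "T" (4x4, takes a point from camera to world coordinates). Camera axes: x right, y up, looking along -z (the intrinsics and any distortion apply to the point x, -y, -z); pixel columns grow to the right and rows downward; lengths in mm; the calibration is good to about 2 mm. A picture is of the moment at which its call begins. There is no depth.
- env.job_done(): hands the job in, once; it reports no verdict.
Trained networks look in the newest picture that a camera, given by its name, has taken for a name from the list of things; names that differ only in an ending like _2 or _b are one class to them, and where a whole thing is asked for, a point or a joint stands for the part that bears it (a point fixed in the world has none). Each returns a list of dicts, best first, with "confidence" (0 to 1); they miss things now and then, are a little off and sometimes report something else, mostly with a low value. They report only what shows in the picture. A call takes as long as a camera call.
- env.look_for(camera, thing): "xy" ([column, row] in pixels, amid what is visible of it).
- env.outline_of(camera, thing): "region" (384x512 bool, what is visible of it) and "xy" ([column, row] in pixels, amid what is visible of it).
The state is a dict: "t": time; "joints": joint angles; "qvel": joint speeds; "tau": joint torques, N m; "eef_pos": TCP position; "tcp_rot": TCP orientation; "ft_force": force on the tool from outside, world axes, zero at the start; "moment": the same for the moment, N m; "opening": opening from 0.0 (shut) to 1.0 (fully open).
Only numpy, scipy, OpenCV 4.12 (cv2) and the standard library are available. Lean on these libraries where they do the work, as an engineer would, in place of code of your own. Each camera call takes 0.05 s, during which the arm holds its last target. There are 200 camera calls.

## Working session

There is one attempt and no reset: what is moved stays moved. The work goes in short steps, Python scripts to look and compute and a tool call to move; the robot and the scene stay as the last step left them, time stands still between calls to the robot, and variables do not carry over. Pictures are saved under pics/ and viewed, about 8 in all and at most 12, crops included, and the job is handed in when it is done.

Besides the shell and the picture viewer there is one more tool, called after ">>>" as name(argument=value, ...) on one line, values as JSON. send_rows: Moves the arm, as the interface text tells. Its arguments: {"type":"object","properties":{"moves":{"type":"array","items":{"type":"array","items":{"type":"array","items":{"type":"number"}}}},"grip":{"type":"number"}},"required":["moves"]}

```bash
mkdir -p pics
cat > h.py <<'E'
import numpy as np, cv2
from cell import env
from scipy.spatial.transform import Rotation as R
def cam(n):
    c=env.read_camera(n); return c
def ray(c,xy):
    p=cv2.undistortPoints(np.array([[xy]],float),np.array(c["mtx"],float),np.array(c["distortion"],float))[0,0]
    T=np.array(c["T"]); d=T[:3,:3]@np.array([p[0],-p[1],-1]); return T[:3,3],d/np.linalg.norm(d)
def atz(c,xy,z):
    o,d=ray(c,xy); return o+d*(z-o[2])/d[2]
def proj(c,P):
    T=np.array(c["T"]); q=T[:3,:3].T@(np.array(P,float)-T[:3,3]); q=q*[1,-1,-1]
    return cv2.projectPoints(q.reshape(1,3),np.zeros(3),np.zeros(3),np.array(c["mtx"],float),np.array(c["distortion"],float))[0].ravel()
def tri(c1,a,c2,b):
    o1,d1=ray(c1,a);o2,d2=ray(c2,b)
    A=np.stack([d1,-d2],1); s=np.linalg.lstsq(A,o2-o1,rcond=None)[0]
    p,q=o1+s[0]*d1,o2+s[1]*d2; return (p+q)/2,np.linalg.norm(p-q)
def save(c,n,crop=None,k=1):
    im=c["image"][:,:,::-1]
    if crop: x0,y0,x1,y1=crop; im=im[y0:y1,x0:x1]
    cv2.imwrite("pics/"+n,cv2.resize(im,None,fx=k,fy=k,interpolation=cv2.INTER_CUBIC))
E
python3 - <<'E'
from h import *
s,t=cam("side"),cam("top")
im=np.vstack([s["image"],t["image"]])[:,:,::-1]
cv2.imwrite("pics/a.png",cv2.resize(im,None,fx=.78,fy=.78))
for th in ["active_handle","passive_handle","bolt_grip","keeper","cupboard"]:
    a=env.look_for("side",th);b=env.look_for("top",th)
    f=lambda l:[(np.round(x["xy"],1).tolist(),round(x["confidence"],2)) for x in l[:3]]
    print(th,f(a),f(b))
    if a and b: print(tri(s,a[0]["xy"],t,b[0]["xy"]))
print(env.state()["eef_pos"],env.state()["tcp_rot"],s["T"],t["T"])
E
```

```text
active_handle [([279.8, 187.3], 0.72)] [([289.7, 182.5], 0.65), ([107.5, 197.0], 0.32)]
(array([ 578.43902988, -103.48847248,  204.97399681]), np.float64(69.09841856250046))
passive_handle [([249.0, 183.5], 0.76), ([283.3, 136.3], 0.6)] [([239.7, 176.2], 0.87)]
(array([616.78706808,  40.53805758, 156.91834497]), np.float64(11.558999130511452))
bolt_grip [([283.5, 133.6], 0.73), ([263.5, 163.0], 0.45)] [([255.4, 170.2], 0.4)]
(array([593.04106546, -40.62670708, 437.42868437]), np.float64(56.96620055682033))
keeper [([265.2, 169.9], 0.7)] [([125.8, 241.8], 0.74), ([258.0, 179.1], 0.57)]
(array([314.54909798, 141.43331788, 727.97592804]), np.float64(373.02313669383983))
cupboard [([262.6, 167.7], 0.58)] [([265.5, 154.5], 0.88)]
(array([696.05264165, -29.9219163 , 151.89813672]), np.float64(46.54114486036846))
[ 194.12963963 -594.10268976  222.66173041] [ 3.14158584e+00 -1.21297343e-04 -1.25500828e+00] [[ 6.92600301e-02  8.05352215e-01 -5.88736663e-01 -3.44862862e+02]
 [-9.97596797e-01  5.70475881e-02 -3.93217956e-02 -5.18557732e+01]
 [ 1.91811152e-03  5.90045238e-01  8.07367907e-01  1.43970793e+03]
 [ 0.00000000e+00  0.00000000e+00  0.00000000e+00  1.00000000e+00]] [[-1.92119303e-02  9.93130223e-01 -1.15426433e-01  3.51661954e+02]
 [-9.99757048e-01 -2.03299876e-02 -8.51678789e-03 -5.45089210e+00]
 [-1.08048974e-02  1.15234766e-01  9.93279519e-01  1.95869626e+03]
 [ 0.00000000e+00  0.00000000e+00  0.00000000e+00  1.00000000e+00]]
```

View pics/a.png

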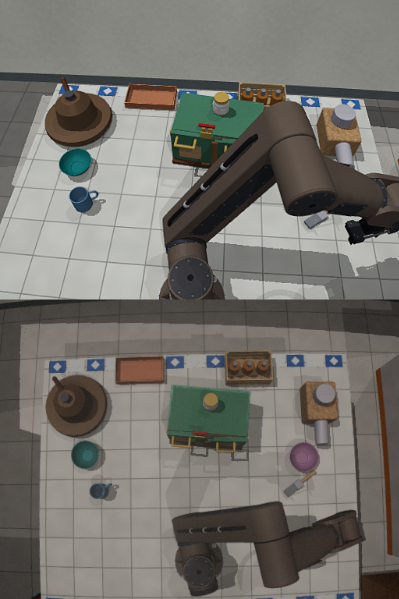

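The view shows the cupboard ahead with its front facing the robot, slightly rotated. The arm covers part of it in the side view. I'll crop the top view and the side view for detail.

Run:
```python
from h import *
s,t=cam("side"),cam("top")
a=cv2.resize(s["image"][110:225,205:345],None,fx=5,fy=5,interpolation=cv2.INTER_CUBIC)[:, :560]
b=cv2.resize(t["image"][100:220,205:335],None,fx=5,fy=5,interpolation=cv2.INTER_CUBIC)
cv2.imwrite("pics/b.png",b[:,:,::-1])
m=env.outline_of("top","cupboard")
r=m[0]["region"].astype(np.uint8); print(m[0]["confidence"],r.sum())
c=max(cv2.findContours(r,0,1)[0],key=cv2.contourArea)
print(np.round(cv2.approxPolyDP(c,3,True)[:,0],0).tolist())
```

```text
0.66 7541
[[220, 111], [213, 167], [220, 187], [270, 188], [278, 195], [297, 196], [310, 191], [317, 178], [320, 118]]
```

View pics/b.png

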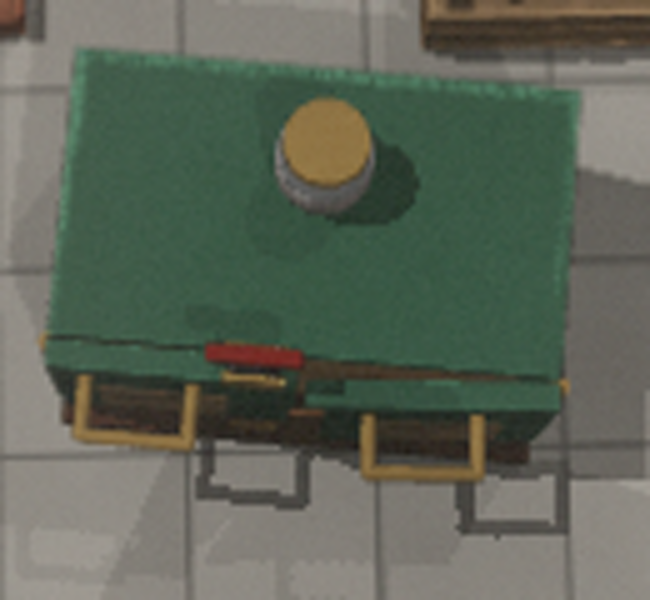

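Crop (offset 205,100; ×5): the left bar's centre is at (134,440), the right bar's at (423,474) and the red T at (254,355). The roof corners are (78,50), (578,92) and the hinges (45,340), (565,383).

Run:
```python
from h import *
t=cam("top")
f=lambda x,y,z: atz(t,(205+(x-2)/5,100+(y-2)/5),z)
P={}
for n,x,y,z in [("Lbar",134,440,194),("Rbar",423,474,194),("T",253.5,353,283),("Ta",205,351,283),("Tb",302,358,283),("BL",80,50,210),("BR",578,93,210),("hl",45,340,210),("hr",565,385,210)]:
    P[n]=f(x,y,z); print(n,P[n].round(1))
for a,b in [("BL","BR"),("hl","hr"),("Lbar","Rbar"),("BR","hr")]:
    d=P[b]-P[a]; print(a,b,np.linalg.norm(d).round(1),np.degrees(np.arctan2(d[1],d[0])))
# model: cupboard centre c, yaw w. Local: front face x=-110 ; leaf 22 thick in front; hinge axis?
```

```text
Lbar [569.2  76.6 194. ]
Rbar [ 539.6 -135.7  194. ]
T [618.1 -12.5 283. ]
Ta [620.2  21.6 283. ]
Tb [613.8 -46.5 283. ]
BL [862.2 112.2 210. ]
BR [ 821.5 -259.3  210. ]
hl [642.6 140.2 210. ]
hr [ 601.4 -240.7  210. ]
BL BR 373.7 -96.24317463600624
hl hr 383.2 -96.17662069510105
Lbar Rbar 214.3 -97.92744582699187
BR hr 220.9 175.19106065646017
```

```bash
cat > fit.py <<'E'
from h import *
L=np.array([[-177,120],[-177,-90],[-121,35],[-121,70],[-121,0],[110,190],[110,-190],[-110,190],[-110,-190]],float)
W=np.array([[569.2,76.6],[539.6,-135.7],[618.1,-12.5],[620.2,21.6],[613.8,-46.5],[862.2,112.2],[821.5,-259.3],[642.6,140.2],[601.4,-240.7]])
lc,wc=L.mean(0),W.mean(0); H=(L-lc).T@(W-wc)
th=np.arctan2(H[0,1]-H[1,0],H[0,0]+H[1,1]); Rm=np.array([[np.cos(th),-np.sin(th)],[np.sin(th),np.cos(th)]]); c=wc-Rm@lc
def w(p): return Rm@np.array(p)+c
if __name__=="__main__":
    print(np.degrees(th),c); print((W-(L@Rm.T+c)).round(1))
    print("R hinge",w([-110,-190]),"Rh",w([-177,-90]),"L hinge",w([-110,190]),"Lh",w([-177,120]),"T",w([-121,35]))
E
python3 fit.py
```

```text
-6.303238294298275 [731.82709346 -61.88929686]
[[ 0.1 -0.2]
 [-6.4 -3.8]
 [ 2.7  1.3]
 [ 1.   0.6]
 [ 2.2  2.1]
 [ 0.2 -2.7]
 [ 1.2  3.5]
 [-0.8  1.2]
 [-0.2 -2. ]]
R hinge [ 601.63187794 -238.66374597] Rh [ 546.01595842 -131.91230806] L hinge [643.35226357 139.03905972] Lh [569.071961    76.81818982] T [615.40123558 -13.81623144]
```

```bash
cat > plan.py <<'E'
from fit import *
def rows(targets,base=None,off=(0,0)):
    # targets: (x,y,z,yaw) TCP, tool pointing down
    if base is None:
        s=env.state(); p=np.array(s["eef_pos"]); r=R.from_euler("xyz",s["tcp_rot"])
    else: p=np.array(base[:3],float); r=R.from_euler("xyz",[np.pi,0,base[3]])
    for x,y,z,yw in targets:
        d=r.inv().apply(np.array([x,y,z])-p)/300
        v=(r.inv()*R.from_euler("xyz",[np.pi,0,yw])).as_rotvec()/(np.pi/2)
        print(np.r_[d,v].round(4).tolist())
E
python3 -c "
from plan import *
rows([(540,-135,290,-0.05),(540,-135,177,-.05)])"
```

```text
[-1.0966, -1.5711, -0.2246, 0.0001, -0.0001, -0.7671]
[-1.0967, -1.5712, 0.1521, 0.0001, -0.0001, -0.7671]
```

>>> send_rows(moves=[[[-0.1,-0.14,-0.1,0,0,-0.077],[-0.2,-0.28,-0.2,0,0,-0.154],[-0.3,-0.4,-0.22,0,0,-0.23],[-0.4,-0.55,-0.22,0,0,-0.307],[-0.5,-0.7,-0.22,0,0,-0.384],[-0.6,-0.84,-0.22,0,0,-0.46],[-0.68,-0.98,-0.22,0,0,-0.537],[-0.68,-0.98,-0.22,0,0,-0.614],[-0.68,-0.98,-0.22,0,0,-0.69],[-0.68,-0.98,-0.22,0,0,-0.767],[-0.68,-0.98,-0.22,0,0,-0.767]]], grip=0.18)

```text
t: 1.72
eef_pos: [411.3, -307.3, 288.9]
tcp_rot: [3.141, -0.0, -0.041]
ft_force: [-0.3, -0.2, 0.4]
opening: 0.411
```

```bash
python3 -c "
from plan import *
print(env.state()['opening'])
rows([(540,-135,260,-0.05),(540,-135,177,-.05)])"
```

```text
0.41126884753605275
[0.4052, -0.5915, 0.0961, 0.0003, -0.0002, 0.0058]
[0.4051, -0.5916, 0.3728, 0.0003, -0.0002, 0.0058]
```

>>> send_rows(moves=[[[0.1,-0.12,0,0,0,0.006],[0.2,-0.25,0,0,0,0.006],[0.3,-0.38,0,0,0,0.006],[0.405,-0.5,0.05,0,0,0.006],[0.405,-0.592,0.096,0,0,0.006],[0.405,-0.592,0.096,0,0,0.006],[0.405,-0.592,0.096,0,0,0.006]]])

```text
t: 2.3
eef_pos: [540.7, -135.9, 258.4]
tcp_rot: [-3.141, 0.002, -0.061]
ft_force: [0.7, -0.0, 0.5]
opening: 0.411
```

Run:
```python
from plan import *
s,t=cam("side"),cam("top")
a=cv2.resize(s["image"][100:220,205:365],None,fx=4,fy=4,interpolation=cv2.INTER_CUBIC)
cv2.imwrite("pics/c.png",a[:,:,::-1])
f=lambda l:[(np.round(x["xy"],1).tolist(),round(x["confidence"],2)) for x in l[:3]]
for th in ["active_handle","passive_handle","bolt_grip","keeper"]:
    print(th,f(env.look_for("side",th)),f(env.look_for("top",th)))
for p in [(540,-135,188),(*w([-177,120]),188),(*w([-121,35]),276)]: print(proj(s,p),proj(t,p))
rows([(540,-135,177,-.05)])
```

```text
active_handle [([313.4, 200.7], 0.96)] [([268.5, 181.3], 0.44)]
passive_handle [([241.6, 202.1], 0.66), ([419.7, 238.1], 0.35)] [([238.9, 175.4], 0.93)]
bolt_grip [([302.4, 204.2], 0.51)] [([237.2, 176.3], 0.56)]
keeper [] [([255.7, 174.2], 0.43)]
[299.56015261 199.7328821 ] [288.90054857 194.47803185]
[234.97959842 188.74746285] [231.40700034 187.8273595 ]
[263.86083987 162.23913486] [255.69385001 171.24873008]
[-0.0018, -0.0109, 0.277, 0.0002, -0.0003, -0.0069]
```

View pics/c.png

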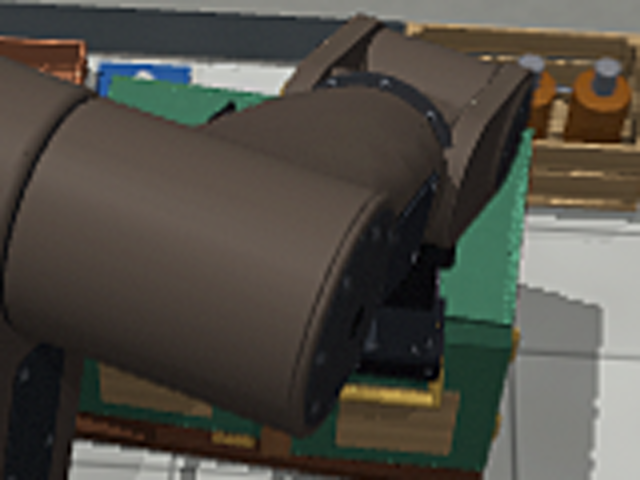

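The side view shows the right bar's end at about (314,199), which matches the fit, with the gripper above it. Descending.

>>> send_rows(moves=[[[-0.002,-0.01,0.07,0,0,0],[-0.002,-0.01,0.14,0,0,0],[-0.002,-0.01,0.21,0,0,0],[-0.002,-0.01,0.275,0,0,0],[-0.002,-0.01,0.275,0,0,0]]])

```text
t: 3.22
eef_pos: [538.7, -134.3, 174.3]
tcp_rot: [-3.14, 0.005, -0.06]
ft_force: [-1.2, 0.9, -0.3]
opening: 0.409
```

>>> send_rows(moves=[[[0,0,0,0,0,0],[0,0,0,0,0,0],[0,0,0,0,0,0],[0,0,0,0,0,0]]], grip=0.75)

```text
t: 3.55
eef_pos: [540.5, -134.7, 178.5]
tcp_rot: [3.141, -0.002, -0.06]
ft_force: [0.1, -0.2, -0.5]
opening: 0.184
```

>>> send_rows(moves=[[[0,0,0,0,0,0],[0,0,0,0,0,0],[0,0,0,0,0,0],[0,0,0,0,0,0]]], grip=0.9)

```text
t: 3.88
eef_pos: [540.8, -134.8, 178.3]
tcp_rot: [3.141, -0.002, -0.059]
ft_force: [2.3, -0.8, 5.3]
opening: 0.116
```

Run:
```python
from plan import *
h=w([-110,-190]); s=env.state(); p0=s["eef_pos"]; y0=s["tcp_rot"][2]
b=np.array([*p0[:2]]); d=b-h
print(p0,s["opening"],"r",np.hypot(*d),"angle open",np.arctan2(d[1],d[0])-np.arctan2(*(w([-177,-90])-h)[::-1]))
q0=np.arctan2(d[1],d[0])
a0=y0-th
base=(p0[0],p0[1],p0[2],y0)
T=[]
for a in np.arange(.11,1.47,.11):
    q=q0+a; T.append((h[0]+np.hypot(*d)*np.cos(q),h[1]+np.hypot(*d)*np.sin(q),177,y0+a))
rows(T,base)
```

```text
[ 540.82327082 -134.83403465  178.27931704] 0.11630618747028708 r 120.32578964390673 angle open 0.049512001024412555
[-0.0353, 0.0265, 0.0043, 0.0, 0.0, -0.07]
[-0.0674, 0.0567, 0.0043, 0.0, 0.0, -0.1401]
[-0.096, 0.0902, 0.0043, 0.0, 0.0, -0.2101]
[-0.1208, 0.1267, 0.0043, 0.0, 0.0, -0.2801]
[-0.1414, 0.1657, 0.0043, 0.0, 0.0, -0.3501]
[-0.1577, 0.2067, 0.0043, 0.0, 0.0, -0.4202]
[-0.1693, 0.2492, 0.0043, 0.0, 0.0, -0.4902]
[-0.1762, 0.2928, 0.0043, 0.0, 0.0, -0.5602]
[-0.1782, 0.3368, 0.0043, -0.0, 0.0, -0.6303]
[-0.1755, 0.3808, 0.0043, 0.0, 0.0, -0.7003]
[-0.1679, 0.4242, 0.0043, 0.0, 0.0, -0.7703]
[-0.1555, 0.4666, 0.0043, 0.0, 0.0, -0.8403]
[-0.1386, 0.5073, 0.0043, 0.0, 0.0, -0.9104]
```

>>> send_rows(moves=[[[-0.018,0.013,0,0,0,-0.035],[-0.0353,0.0265,0,0,0,-0.07],[-0.052,0.041,0,0,0,-0.105],[-0.0674,0.0567,0,0,0,-0.14],[-0.082,0.073,0,0,0,-0.175],[-0.096,0.09,0,0,0,-0.21],[-0.109,0.108,0,0,0,-0.245],[-0.121,0.127,0,0,0,-0.28],[-0.1315,0.146,0,0,0,-0.315],[-0.1415,0.166,0,0,0,-0.35],[-0.15,0.186,0,0,0,-0.385],[-0.158,0.207,0,0,0,-0.42]]], grip=0.6)

```text
t: 4.88
eef_pos: [489.4, -194.1, 177.6]
tcp_rot: [3.14, -0.001, 0.603]
ft_force: [3.9, -1.4, -0.2]
opening: 0.201
```

Run:
```python
from plan import *
h=w([-110,-190]); s=env.state(); p0=s["eef_pos"]; y0=s["tcp_rot"][2]
d=p0[:2]-h; r=np.hypot(*d); print(r,s["opening"])
q0=np.arctan2(d[1],d[0]); base=(p0[0],p0[1],p0[2],y0)
yt=-0.059+1.47; N=12
q1=-0
qs=np.arctan2(-134.83-h[1],540.82-h[0])
for i in range(1,N+1):
    q=q0+(qs+1.47-q0)%(2*np.pi)*i/N
    rows([(h[0]+120.3*np.cos(q),h[1]+120.3*np.sin(q),177,y0+(yt-y0)*i/N)],base)
```

```text
120.75570616916995 0.20071641530321194
[-0.021, 0.017, 0.002, 0.0, 0.0, -0.0429]
[-0.0418, 0.0342, 0.002, 0.0, 0.0, -0.0858]
[-0.0614, 0.0527, 0.002, -0.0, 0.0, -0.1287]
[-0.0797, 0.0726, 0.002, 0.0, 0.0, -0.1716]
[-0.0966, 0.0936, 0.002, 0.0, 0.0, -0.2145]
[-0.1121, 0.1157, 0.002, 0.0, 0.0, -0.2573]
[-0.126, 0.1387, 0.002, 0.0, 0.0, -0.3002]
[-0.1384, 0.1627, 0.002, 0.0, 0.0, -0.3431]
[-0.1491, 0.1875, 0.002, 0.0, 0.0, -0.386]
[-0.1582, 0.2129, 0.002, 0.0, 0.0, -0.4289]
[-0.1655, 0.2388, 0.002, 0.0, 0.0, -0.4718]
[-0.171, 0.2652, 0.002, 0.0, 0.0, -0.5147]
```

>>> send_rows(moves=[[[-0.021,0.017,0,0,0,-0.043],[-0.042,0.034,0,0,0,-0.086],[-0.061,0.053,0,0,0,-0.129],[-0.08,0.073,0,0,0,-0.172],[-0.097,0.094,0,0,0,-0.215],[-0.112,0.116,0,0,0,-0.257],[-0.126,0.139,0,0,0,-0.3],[-0.138,0.163,0,0,0,-0.343],[-0.149,0.188,0,0,0,-0.386],[-0.158,0.213,0,0,0,-0.429],[-0.165,0.239,0,0,0,-0.472],[-0.171,0.265,0,0,0,-0.515]]])

```text
t: 5.88
eef_pos: [491.4, -288.3, 177.3]
tcp_rot: [-3.141, -0.001, 1.412]
ft_force: [-0.2, 1.7, 0.3]
opening: 0.201
```

>>> send_rows(moves=[[[0,0,0,0,0,0],[0,0,0,0,0,0],[0,0,-0.06,0,0,0],[0,0,-0.13,0,0,0],[0,0,-0.22,0,0,0],[0,0,-0.32,0,0,0],[0,0,-0.42,0,0,0],[0,0,-0.42,0,0,0]]], grip=0.45)

```text
t: 6.55
eef_pos: [492.6, -288.6, 308.9]
tcp_rot: [3.135, 0.004, 1.407]
ft_force: [-0.5, -0.3, 0.3]
opening: 0.276
```

Run:
```python
from plan import *
t=cam("top")
cv2.imwrite("pics/d.png",cv2.resize(t["image"][100:230,205:345],None,fx=5,fy=4.5,interpolation=cv2.INTER_CUBIC)[:,:,::-1])
f=lambda l:[(np.round(x["xy"],1).tolist(),round(x["confidence"],2)) for x in l[:3]]
for th in ["active_handle","passive_handle","bolt_grip"]: print(th,f(env.look_for("top",th)))
x=w([-121,35]); print(x,th)
from fit import th as yaw
rows([(x[0],x[1],330,yaw),(x[0],x[1],265,yaw)])
```

```text
active_handle [([311.9, 192.6], 0.69)]
passive_handle [([237.6, 176.8], 0.63)]
bolt_grip [([256.3, 170.1], 0.66)]
[615.40123558 -13.81623144] bolt_grip
[0.9681, 0.2608, -0.092, -0.0012, 0.0004, 0.9665]
[0.9679, 0.2611, 0.1246, -0.0012, 0.0004, 0.9665]
```

View pics/d.png

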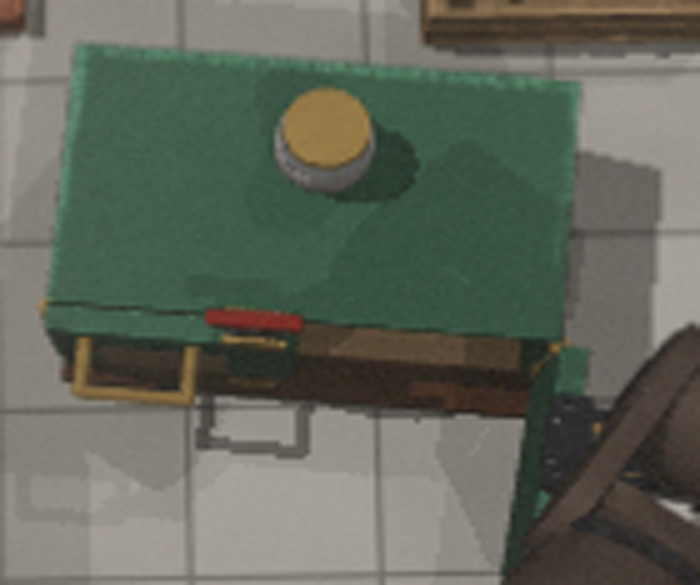

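The right leaf stands open at about 85°. The red T is still at crop (254,320), i.e. px (255.7,171), matching the fit. Moving above it.

>>> send_rows(moves=[[[0.08,0.02,-0.09,0,0,0.079],[0.16,0.04,-0.09,0,0,0.158],[0.24,0.06,-0.09,0,0,0.237],[0.33,0.08,-0.09,0,0,0.316],[0.42,0.11,-0.09,0,0,0.395],[0.51,0.14,-0.09,0,0,0.474],[0.6,0.17,-0.09,0,0,0.553],[0.69,0.2,-0.09,0,0,0.632],[0.78,0.22,-0.09,0,0,0.711],[0.87,0.24,-0.09,0,0,0.79],[0.96,0.255,-0.09,0,0,0.869],[0.97,0.257,-0.09,0,0,0.948]]], grip=0.2)

```text
t: 7.75
eef_pos: [615.1, -9.8, 328.4]
tcp_rot: [-3.141, 0.003, -0.084]
ft_force: [-0.1, -0.7, 1.1]
opening: 0.4
```

Run:
```python
from plan import *
print(env.state()["opening"])
rows([(617,-13,330,th),(617,-13,265,th)])
```

```text
0.4003423449213597
[0.0073, 0.01, -0.0055, -0.0006, 0.0018, 0.0164]
[0.0079, 0.0102, 0.2112, -0.0006, 0.0018, 0.0164]
```

>>> send_rows(moves=[[[0.007,0.01,0,0,0,0.016],[0.007,0.01,0.07,0,0,0.016],[0.007,0.01,0.14,0,0,0.016],[0.007,0.01,0.211,0,0,0.016],[0.007,0.01,0.211,0,0,0.016],[0.007,0.01,0.211,0,0,0.016]]])

```text
t: 8.25
eef_pos: [616.0, -17.4, 266.0]
tcp_rot: [3.141, 0.003, -0.104]
ft_force: [0.7, -0.6, 1.1]
opening: 0.399
```

>>> send_rows(moves=[[[0,0,0,0,0,0],[0,0,0,0,0,0],[0,0,0,0,0,0],[0,0,0,0,0,0],[0,0,0,0,0,0],[0,0,0,0,0,0],[0,0,0,0,0,0]]], grip=1)

```text
t: 8.83
eef_pos: [616.7, -16.7, 267.8]
tcp_rot: [3.141, -0.001, -0.105]
ft_force: [-0.1, -0.7, 6.4]
opening: 0.146
```

>>> send_rows(moves=[[[0,0,-0.01,0,0,0],[0,0,-0.02,0,0,0],[0,0,-0.03,0,0,0],[0,0,-0.04,0,0,0],[0,0,-0.05,0,0,0],[0,0,-0.06,0,0,0],[0,0,-0.07,0,0,0],[0,0,-0.08,0,0,0],[0,0,-0.085,0,0,0],[0,0,-0.085,0,0,0]]])

```text
t: 9.67
eef_pos: [616.4, -16.7, 293.1]
tcp_rot: [3.141, -0.0, -0.105]
ft_force: [-1.1, -0.3, -2.3]
opening: 0.146
```

>>> send_rows(moves=[[[0,0,0,0,0,0],[0,0,0,0,0,0]]])

```text
t: 9.83
eef_pos: [616.4, -16.7, 292.7]
tcp_rot: [3.141, -0.0, -0.105]
ft_force: [-0.8, -0.2, -2.5]
opening: 0.139
```

>>> send_rows(moves=[[[0,0,-0.003,0,0,0],[0,0,-0.006,0,0,0],[0,0,-0.006,0,0,0]]])

```text
t: 10.08
eef_pos: [616.4, -16.7, 294.3]
tcp_rot: [3.141, 0.0, -0.105]
ft_force: [-0.2, -0.9, -3.5]
opening: 0.143
```

Run:
```python
from plan import *
t=cam("top"); s=cam("side")
f=lambda l:[(np.round(x["xy"],1).tolist(),round(x["confidence"],2)) for x in l[:3]]
for n in ["bolt_grip","rod","keeper"]: print(n,f(env.look_for("top",n)),f(env.look_for("side",n)))
a=cv2.resize(t["image"][140:215,205:335],None,fx=4,fy=4,interpolation=cv2.INTER_CUBIC)
b=cv2.resize(s["image"][110:205,205:335],None,fx=4,fy=3,interpolation=cv2.INTER_CUBIC)
cv2.imwrite("pics/e.png",np.vstack([a,b])[:,:,::-1])
```

```text
bolt_grip [([315.1, 206.4], 0.66), ([380.5, 238.8], 0.48)] []
rod [] []
keeper [([221.7, 175.6], 0.39)] []
```

View pics/e.png

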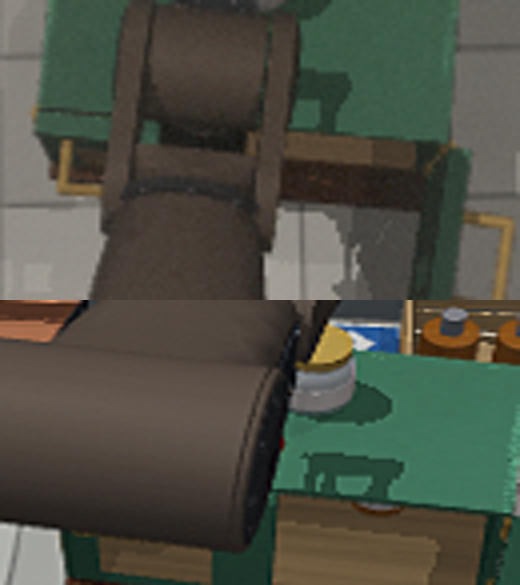

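The arm hides the T in both views; only its shadow and a red sliver at crop (281,440) show. The opening of 0.14 and the downward load say it's held. I'll keep lifting in small steps.

>>> send_rows(moves=[[[0,0,-0.003,0,0,0],[0,0,-0.006,0,0,0],[0,0,-0.006,0,0,0]]])

```text
t: 10.73
eef_pos: [616.4, -16.7, 296.3]
tcp_rot: [3.141, -0.0, -0.105]
ft_force: [-0.6, -0.3, -4.1]
opening: 0.142
```

>>> send_rows(moves=[[[0,0,-0.002,0,0,0],[0,0,-0.004,0,0,0],[0,0,-0.004,0,0,0]]])

```text
t: 10.98
eef_pos: [616.4, -16.7, 297.5]
tcp_rot: [3.141, -0.0, -0.105]
ft_force: [-0.9, -0.1, -2.5]
opening: 0.148
```

>>> send_rows(moves=[[[0,0,-0.002,0,0,0],[0,0,-0.004,0,0,0],[0,0,-0.005,0,0,0]]])

```text
t: 11.23
eef_pos: [616.4, -16.7, 298.9]
tcp_rot: [3.141, -0.0, -0.105]
ft_force: [-0.1, 0.6, -5.7]
opening: 0.144
```

>>> send_rows(moves=[[[0,0,-0.002,0,0,0],[0,0,-0.004,0,0,0],[0,0,-0.005,0,0,0]]])

```text
t: 11.48
eef_pos: [616.4, -16.7, 300.4]
tcp_rot: [3.142, -0.0, -0.105]
ft_force: [-0.8, -0.5, -5.8]
opening: 0.148
```

>>> send_rows(moves=[[[0,0,-0.002,0,0,0],[0,0,-0.004,0,0,0],[0,0,-0.005,0,0,0]]])

```text
t: 11.73
eef_pos: [616.4, -16.7, 301.9]
tcp_rot: [3.142, -0.0, -0.105]
ft_force: [-1.3, -1.3, -5.5]
opening: 0.145
```

>>> send_rows(moves=[[[0,0,-0.002,0,0,0],[0,0,-0.004,0,0,0],[0,0,-0.005,0,0,0]]])

```text
t: 11.98
eef_pos: [616.4, -16.7, 303.4]
tcp_rot: [3.141, -0.0, -0.105]
ft_force: [-0.4, -1.2, -5.8]
opening: 0.147
```

>>> send_rows(moves=[[[0,0,-0.002,0,0,0],[0,0,-0.004,0,0,0],[0,0,-0.005,0,0,0]]])

```text
t: 12.23
eef_pos: [616.4, -16.7, 304.9]
tcp_rot: [3.142, -0.0, -0.105]
ft_force: [-1.3, 0.5, -4.4]
opening: 0.146
```

>>> send_rows(moves=[[[0,0,-0.002,0,0,0],[0,0,-0.004,0,0,0],[0,0,-0.005,0,0,0]]])

```text
t: 12.48
eef_pos: [616.4, -16.7, 306.4]
tcp_rot: [3.141, -0.0, -0.105]
ft_force: [-1.0, -1.0, -5.2]
opening: 0.148
```

>>> send_rows(moves=[[[0,0,-0.002,0,0,0],[0,0,-0.004,0,0,0],[0,0,-0.005,0,0,0]]])

```text
t: 12.73
eef_pos: [616.4, -16.7, 307.9]
tcp_rot: [3.142, -0.0, -0.105]
ft_force: [0.3, -0.1, -5.0]
opening: 0.144
```

>>> send_rows(moves=[[[0,0,-0.002,0,0,0],[0,0,-0.004,0,0,0],[0,0,-0.005,0,0,0]]])

```text
t: 12.98
eef_pos: [616.4, -16.7, 309.4]
tcp_rot: [3.142, -0.0, -0.105]
ft_force: [-0.8, -0.1, -5.0]
opening: 0.146
```

Lifted 41.6 mm so far. The stop should come by 48 mm at most.

>>> send_rows(moves=[[[0,0,-0.002,0,0,0],[0,0,-0.004,0,0,0],[0,0,-0.005,0,0,0]]])

```text
t: 13.23
eef_pos: [616.4, -16.7, 310.9]
tcp_rot: [3.141, -0.0, -0.105]
ft_force: [-0.0, -0.2, -4.8]
opening: 0.148
```

>>> send_rows(moves=[[[0,0,-0.002,0,0,0],[0,0,-0.004,0,0,0],[0,0,-0.005,0,0,0]]])

```text
t: 13.48
eef_pos: [616.4, -16.7, 312.4]
tcp_rot: [3.141, -0.0, -0.105]
ft_force: [-1.1, -0.3, -4.7]
opening: 0.153
```

>>> send_rows(moves=[[[0,0,-0.002,0,0,0],[0,0,-0.004,0,0,0],[0,0,-0.005,0,0,0]]])

```text
t: 13.73
eef_pos: [616.4, -16.7, 313.9]
tcp_rot: [3.141, -0.0, -0.105]
ft_force: [-0.8, 0.2, -5.4]
opening: 0.145
```

>>> send_rows(moves=[[[0,0,-0.002,0,0,0],[0,0,-0.004,0,0,0],[0,0,-0.005,0,0,0]]])

```text
t: 13.98
eef_pos: [616.2, -16.6, 314.3]
tcp_rot: [-3.142, 0.002, -0.105]
ft_force: [0.4, -0.7, -16.8]
opening: 0.145
```

The stop is at z ≈ 314 (force rose from 5 to 17 N). Easing down to about 307.5.

>>> send_rows(moves=[[[0,0,0.007,0,0,0],[0,0,0.014,0,0,0],[0,0,0.02,0,0,0],[0,0,0.026,0,0,0],[0,0,0.026,0,0,0]]])

```text
t: 14.4
eef_pos: [616.6, -16.7, 307.6]
tcp_rot: [3.141, -0.001, -0.105]
ft_force: [0.3, -0.7, -3.3]
opening: 0.143
```

Run:
```python
from plan import *
s=env.state(); p=s["eef_pos"]; y0=s["tcp_rot"][2]; print(p)
ax=np.array([616.4-3.4*np.sin(.11)*-1*0,-13.5]); base=(*p,y0)
ax=np.array([p[0]+3.2*0.11,p[1]+3.2]); print(ax)
d=p[:2]-ax
for sg in (1,-1):
  for a in np.array([.25,.5,.75,1,1.25,1.5,1.57])*sg:
    q=R.from_euler("z",a).apply([*d,0])[:2]+ax
    rows([(q[0],q[1],p[2],y0+a)],base)
```

```text
[616.55321647 -16.70449637 307.5570176 ]
[616.90521647 -13.50449637]
[0.0027, -0.0003, -0.0, 0.0, 0.0, -0.1592]
[0.0052, -0.0013, -0.0, 0.0, 0.0, -0.3183]
[0.0073, -0.0028, -0.0, 0.0, 0.0, -0.4775]
[0.0091, -0.0049, -0.0, 0.0, 0.0, -0.6366]
[0.0102, -0.0073, -0.0, 0.0, 0.0, -0.7958]
[0.0107, -0.0099, -0.0, 0.0, 0.0, -0.9549]
[0.0108, -0.0107, -0.0, 0.0, 0.0, -0.9995]
[-0.0027, -0.0003, -0.0, 0.0, -0.0, 0.1592]
[-0.0051, -0.0013, -0.0, 0.0, -0.0, 0.3183]
[-0.0073, -0.0029, -0.0, 0.0, -0.0, 0.4775]
[-0.009, -0.005, -0.0, 0.0, -0.0, 0.6366]
[-0.0102, -0.0074, -0.0, 0.0, -0.0, 0.7958]
[-0.0107, -0.01, -0.0, 0.0, -0.0, 0.9549]
[-0.0107, -0.0108, -0.0, 0.0, -0.0, 0.9995]
```

>>> send_rows(moves=[[[-0.001,0,0,0,0,0.04],[-0.0015,0,0,0,0,0.08],[-0.002,0,0,0,0,0.12],[-0.0027,-0.0003,0,0,0,0.16],[-0.0033,-0.0006,0,0,0,0.2],[-0.004,-0.0009,0,0,0,0.24],[-0.0046,-0.0011,0,0,0,0.28],[-0.0051,-0.0013,0,0,0,0.32],[-0.0057,-0.0017,0,0,0,0.36],[-0.0063,-0.002,0,0,0,0.4]]])

```text
t: 15.23
eef_pos: [614.7, -16.0, 307.5]
tcp_rot: [3.142, -0.0, -0.737]
ft_force: [-0.1, -1.0, -4.2]
opening: 0.146
```

Run:
```python
from plan import *
s=env.state(); print(s["moment"],s["ft_force"],s["opening"])
p=s["eef_pos"]; y0=s["tcp_rot"][2]; ax=np.array([616.9,-13.5]); base=(*p,y0)
for yt in (-1.0,-1.3,-1.5,-1.675):
    q=R.from_euler("z",yt+.105).apply([-.35,-3.2,0])[:2]+ax
    rows([(*q,307.6,yt)],base)
```

```text
[-0.26188624 -0.13681744 -0.00369871] [-0.08764349 -1.00193895 -4.18883327] 0.14600283664829794
[-0.0029, -0.0008, -0.0002, 0.0, -0.0, 0.1677]
[-0.0059, -0.0021, -0.0002, 0.0, -0.0, 0.3587]
[-0.0075, -0.0034, -0.0002, 0.0, -0.0, 0.486]
[-0.0088, -0.0048, -0.0002, 0.0, -0.0, 0.5974]
```

Turning freely (no moment). Finishing the quarter turn.

>>> send_rows(moves=[[[-0.001,0,0,0,0,0.05],[-0.002,-0.0004,0,0,0,0.1],[-0.0026,-0.0007,0,0,0,0.15],[-0.0034,-0.001,0,0,0,0.2],[-0.0042,-0.0013,0,0,0,0.25],[-0.005,-0.0017,0,0,0,0.3],[-0.0058,-0.0021,0,0,0,0.35],[-0.0064,-0.0025,0,0,0,0.4],[-0.007,-0.003,0,0,0,0.45],[-0.0077,-0.0036,0,0,0,0.5],[-0.0083,-0.0042,0,0,0,0.55],[-0.0088,-0.0048,0,0,0,0.597]]])

```text
t: 16.23
eef_pos: [613.6, -13.7, 307.6]
tcp_rot: [-3.141, -0.001, -1.675]
ft_force: [0.1, -5.3, -4.1]
opening: 0.147
```

>>> send_rows(moves=[[[0,0,0.002,0,0,0],[0,0,0.004,0,0,0],[0,0,0.006,0,0,0],[0,0,0.008,0,0,0],[0,0,0.01,0,0,0],[0,0,0.01,0,0,0]]])

```text
t: 16.73
eef_pos: [613.7, -13.7, 305.1]
tcp_rot: [-3.14, -0.001, -1.669]
ft_force: [-1.4, -6.1, 0.8]
opening: 0.148
```

The fin now rests on the cheeks (z 305.1 = stop − 9 mm, load gone). Releasing and rising.

>>> send_rows(moves=[[[0,0,0,0,0,0],[0,0,0,0,0,0],[0,0,0,0,0,0],[0,0,0,0,0,0]]], grip=0.2)

```text
t: 17.07
eef_pos: [613.7, -12.8, 304.7]
tcp_rot: [-3.141, 0.0, -1.67]
ft_force: [-0.8, 0.4, 0.2]
opening: 0.362
```

>>> send_rows(moves=[[[0,0,-0.05,0,0,0],[0,0,-0.12,0,0,0],[0,0,-0.2,0,0,0],[-0.1,-0.05,-0.2,0,0,0],[-0.2,-0.1,-0.2,0,0,0],[-0.3,-0.2,-0.2,0,0,0],[-0.35,-0.3,-0.2,0,0,0],[-0.35,-0.4,-0.2,0,0,0],[-0.35,-0.5,-0.2,0,0,0]]])

```text
t: 17.82
eef_pos: [774.5, 78.1, 364.5]
tcp_rot: [-3.141, 0.0, -1.668]
ft_force: [1.1, 0.0, -0.1]
opening: 0.401
```

Run:
```python
from plan import *
p=w([-177,120]); print(p)
rows([(p[0],p[1],330,th),(p[0],p[1],177,th)])
rows([(520,260,330,th)])
```

```text
[569.071961    76.81818982]
[0.0712, 0.6811, 0.1147, -0.0002, 0.0, -0.9921]
[0.0713, 0.6812, 0.6247, -0.0002, 0.0, -0.9921]
[-0.5206, 0.9034, 0.1148, -0.0002, 0.0, -0.9921]
```

>>> send_rows(moves=[[[-0.04,0.07,0,0,0,-0.079],[-0.08,0.14,0,0,0,-0.158],[-0.12,0.22,0,0,0,-0.237],[-0.16,0.3,0,0,0,-0.316],[-0.2,0.38,0,0,0,-0.395],[-0.25,0.46,0,0,0,-0.474],[-0.3,0.55,0,0,0,-0.553],[-0.35,0.64,0,0,0,-0.632],[-0.4,0.72,0,0,0,-0.711],[-0.45,0.8,0,0,0,-0.79],[-0.5,0.88,0,0,0,-0.869],[-0.52,0.9,0,0,0,-0.948]]])

```text
t: 18.82
eef_pos: [517.6, 260.6, 365.2]
tcp_rot: [-3.141, -0.0, -0.173]
ft_force: [-0.6, -0.7, 1.4]
opening: 0.404
```

Run:
```python
from plan import *
t=cam("top"); s=cam("side")
f=lambda l:[(np.round(x["xy"],1).tolist(),round(x["confidence"],2)) for x in l[:3]]
for n in ["bolt_grip","keeper","passive_handle","active_handle"]: print(n,f(env.look_for("top",n)),f(env.look_for("side",n)))
a=cv2.resize(t["image"][140:215,205:335],None,fx=4,fy=4,interpolation=cv2.INTER_CUBIC)
b=cv2.resize(s["image"][120:215,205:335],None,fx=4,fy=3,interpolation=cv2.INTER_CUBIC)
cv2.imwrite("pics/f.png",np.vstack([a,b])[:,:,::-1])
p=w([-177,120])
rows([(p[0],p[1],250,th),(p[0],p[1],177,th)])
```

```text
bolt_grip [([256.4, 167.6], 0.64), ([272.1, 157.2], 0.5)] []
keeper [] [([263.9, 171.0], 0.42)]
passive_handle [([242.1, 175.9], 0.95)] [([250.0, 185.0], 0.85)]
active_handle [([315.5, 203.1], 0.6), ([252.3, 175.1], 0.34)] [([331.7, 215.6], 0.66)]
[0.2688, 0.5648, 0.3809, 0.0002, 0.0002, -0.0472]
[0.2689, 0.5647, 0.6242, 0.0002, 0.0002, -0.0472]
```

View pics/f.png

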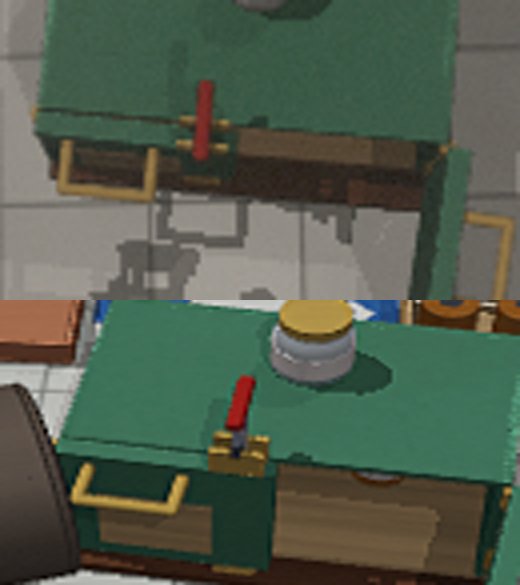

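The T stands crosswise with its fin resting on the keeper. The left bar's centre is at top crop (107,192), i.e. px (231.8,188), as predicted. Moving down onto it.

>>> send_rows(moves=[[[0.05,0.1,0,0,0,-0.047],[0.1,0.2,0,0,0,-0.047],[0.15,0.3,0.05,0,0,-0.047],[0.2,0.4,0.12,0,0,-0.047],[0.25,0.5,0.2,0,0,-0.047],[0.269,0.565,0.28,0,0,-0.047],[0.269,0.565,0.36,0,0,-0.047],[0.269,0.565,0.36,0,0,-0.047],[0.269,0.565,0.36,0,0,-0.047]]])

```text
t: 20.07
eef_pos: [569.0, 77.1, 256.2]
tcp_rot: [3.141, 0.002, -0.11]
ft_force: [0.7, 0.1, 0.1]
opening: 0.405
```

Run:
```python
from plan import *
p=w([-177,120])
print(env.state()["opening"])
rows([(p[0],p[1],177,th)])
```

```text
0.40522854023222116
[0.0007, 0.0007, 0.264, 0.0001, 0.0012, 0.0002]
```

>>> send_rows(moves=[[[0,0,0.07,0,0,0],[0,0,0.14,0,0,0],[0,0,0.21,0,0,0],[0,0,0.264,0,0,0],[0,0,0.264,0,0,0]]])

```text
t: 20.48
eef_pos: [568.7, 78.1, 176.4]
tcp_rot: [3.141, 0.002, -0.108]
ft_force: [-1.0, -0.2, 0.6]
opening: 0.399
```

>>> send_rows(moves=[[[0,0,0,0,0,0],[0,0,0,0,0,0],[0,0,0,0,0,0],[0,0,0,0,0,0],[0,0,0,0,0,0]]], grip=0.6)

```text
t: 20.9
eef_pos: [569.3, 77.4, 178.2]
tcp_rot: [-3.141, -0.001, -0.108]
ft_force: [-0.2, -0.1, 0.2]
opening: 0.208
```

Run:
```python
from plan import *
h=w([-110,190]); s=env.state(); p0=s["eef_pos"]; y0=s["tcp_rot"][2]
d=p0[:2]-h; r=np.hypot(*d); print(h,p0,r,s["opening"])
base=(*p0,y0)
for a in -np.arange(1,13)*0.0625:
    q=R.from_euler("z",a).apply([*d,0])[:2]+h
    rows([(*q,177,y0+a)],base)
```

```text
[643.35226357 139.03905972] [569.32476881  77.40773768 178.19696779] 96.32491805099279 0.20801098482091113
[-0.014, -0.0144, 0.004, 0.0, -0.0, 0.0398]
[-0.027, -0.0296, 0.004, 0.0, -0.0, 0.0796]
[-0.0391, -0.0456, 0.004, 0.0, -0.0, 0.1194]
[-0.0502, -0.0624, 0.004, 0.0, -0.0, 0.1592]
[-0.0602, -0.0798, 0.004, 0.0, -0.0, 0.1989]
[-0.0691, -0.0978, 0.004, -0.0, -0.0, 0.2387]
[-0.0768, -0.1163, 0.004, -0.0, -0.0, 0.2785]
[-0.0834, -0.1352, 0.004, 0.0, -0.0, 0.3183]
[-0.0888, -0.1546, 0.004, 0.0, -0.0, 0.3581]
[-0.0929, -0.1742, 0.004, 0.0, -0.0, 0.3979]
[-0.0959, -0.194, 0.004, 0.0, -0.0, 0.4377]
[-0.0975, -0.214, 0.004, -0.0, -0.0, 0.4775]
```

>>> send_rows(moves=[[[-0.014,-0.0144,0,0,0,0.04],[-0.027,-0.03,0,0,0,0.08],[-0.039,-0.046,0,0,0,0.12],[-0.05,-0.062,0,0,0,0.16],[-0.06,-0.08,0,0,0,0.2],[-0.069,-0.098,0,0,0,0.24],[-0.077,-0.116,0,0,0,0.28],[-0.083,-0.135,0,0,0,0.32],[-0.089,-0.155,0,0,0,0.36],[-0.093,-0.174,0,0,0,0.4],[-0.096,-0.194,0,0,0,0.44],[-0.0975,-0.214,0,0,0,0.48]]])

```text
t: 21.9
eef_pos: [548.3, 144.5, 178.1]
tcp_rot: [-3.139, -0.002, -0.865]
ft_force: [6.5, -2.3, -2.0]
opening: 0.202
```

Run:
```python
from plan import *
h=w([-110,190]); s=env.state(); p0=s["eef_pos"]; y0=s["tcp_rot"][2]
base=(*p0,y0); d=np.array([569.325,77.408])-h; print(np.hypot(*(p0[:2]-h)),s["opening"])
a0=y0+.108
for i in range(1,13):
    a=a0+(-1.48-a0)*i/12
    q=R.from_euler("z",a).apply([*d,0])[:2]+h
    rows([(*q,177,-.108+a)],base)
```

```text
95.18969753939754 0.20238861629321286
[-0.0175, -0.0124, 0.0036, 0.0, -0.0, 0.0383]
[-0.0301, -0.0271, 0.0036, -0.0, -0.0, 0.0767]
[-0.0418, -0.0424, 0.0036, 0.0, -0.0, 0.115]
[-0.0526, -0.0585, 0.0036, -0.0, -0.0, 0.1533]
[-0.0624, -0.0751, 0.0036, -0.0, -0.0, 0.1917]
[-0.0712, -0.0924, 0.0036, -0.0, -0.0, 0.23]
[-0.0789, -0.1101, 0.0036, 0.0, -0.0, 0.2683]
[-0.0855, -0.1282, 0.0036, 0.0, -0.0, 0.3067]
[-0.0911, -0.1468, 0.0036, -0.0, -0.0, 0.345]
[-0.0955, -0.1656, 0.0036, -0.0, -0.0, 0.3833]
[-0.0987, -0.1846, 0.0036, -0.0, -0.0, 0.4217]
[-0.1009, -0.2038, 0.0036, 0.0, -0.0, 0.46]
```

>>> send_rows(moves=[[[-0.016,-0.012,0,0,0,0.038],[-0.029,-0.027,0,0,0,0.077],[-0.041,-0.042,0,0,0,0.115],[-0.052,-0.058,0,0,0,0.153],[-0.062,-0.075,0,0,0,0.192],[-0.071,-0.092,0,0,0,0.23],[-0.079,-0.11,0,0,0,0.268],[-0.085,-0.128,0,0,0,0.307],[-0.091,-0.147,0,0,0,0.345],[-0.095,-0.166,0,0,0,0.383],[-0.099,-0.185,0,0,0,0.422],[-0.101,-0.204,0,0,0,0.46]]])

```text
t: 22.9
eef_pos: [575.0, 206.7, 178.2]
tcp_rot: [-3.139, -0.001, -1.588]
ft_force: [3.4, -6.0, 1.6]
opening: 0.2
```

>>> send_rows(moves=[[[0,0,0,0,0,0],[0,0,0,0,0,0],[0,0,-0.06,0,0,0],[0,0,-0.13,0,0,0],[0,0,-0.22,0,0,0],[0,0,-0.32,0,0,0],[0,0,-0.42,0,0,0],[0,0,-0.5,0,0,0],[-0.1,0,-0.5,0,0,0],[-0.22,0,-0.5,0,0,0],[-0.35,0,-0.5,0,0,0],[-0.48,0,-0.5,0,0,0]]], grip=0.45)

```text
t: 23.9
eef_pos: [575.2, 352.3, 327.8]
tcp_rot: [-3.141, 0.0, -1.584]
ft_force: [0.6, -0.8, 0.1]
opening: 0.274
```

Run:
```python
from plan import *
t=cam("top"); s=cam("side")
a=cv2.resize(t["image"][140:230,185:345],None,fx=4,fy=3.5,interpolation=cv2.INTER_CUBIC)
b=cv2.resize(s["image"][120:230,185:345],None,fx=4,fy=2.5,interpolation=cv2.INTER_CUBIC)
cv2.imwrite("pics/g.png",np.vstack([a,b])[:,:,::-1])
```

```text
(no output)
```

View pics/g.png

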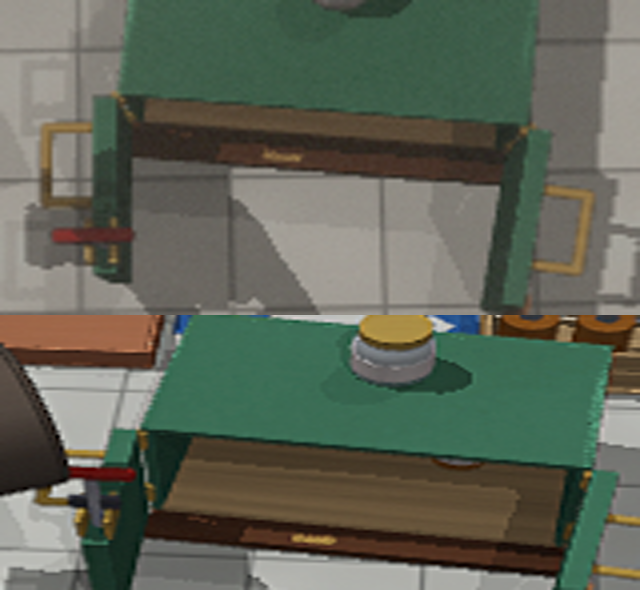

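Both leaves stand nearly square to the front: the left at top crop x ≈ 112, the right at x ≈ 515. The T is crosswise and raised at (92,236), and the gripper is clear. Settling, then handing in.

>>> send_rows(moves=[[[0,0,0,0,0,0],[0,0,0,0,0,0],[0,0,0,0,0,0],[0,0,0,0,0,0]]])

```text
t: 24.33
eef_pos: [575.9, 349.9, 327.7]
tcp_rot: [-3.141, -0.0, -1.586]
ft_force: [-0.9, -0.7, -0.4]
opening: 0.274
```

```bash
python3 -c "
from cell import env
s=env.state(); print(s['t'],s['ft_force'],abs(s['qvel']).max() if hasattr(s['qvel'],'max') else s['qvel']); print(env.job_done())"
```

```text
24.3333 [-0.87203782 -0.67006268 -0.38117962] 0.004792945019722463
the job is handed in; nothing more can be done
None
```

Both doors are open at roughly 85°, and I handed the job in at 24.3 s of the 56 s allowed; handing in gives no verdict.

- **Right leaf:** I swung it out first by its bar pull.
- **Bolt:** I lifted the T-handle in 1.5 mm steps and met the stop at about 46 mm, where the wrist read about 17 N. I eased it down 6.5 mm, turned it a quarter turn with no resistance and let it down. It came to rest 9 mm below the stop with no load, as it should when the fin sits on the keeper. Then I let go.
- **Left leaf:** I pulled it open last, by its bar pull.

**Last checks:** the final pictures show both leaves nearly square to the front and the T-handle still raised and crosswise. The gripper is clear, with about 1 N of sensor noise and the arm at rest. The jar shows no sign of having moved. I did not measure the other bystanders again, but the arm stayed away from them.

**What went wrong or was uncertain:**
- After letting go of the T-handle I moved the arm the wrong way once, over the cupboard roof. It stayed above the jar and touched nothing.
- The T-handle was hidden from both cameras during the lift, so that part relied on force and gripper opening alone.

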